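Load hexagon bar into the collet fixture

TASK

Take the hexagonal brass bar out of the stand and feed it upright into the collet of the bench fixture; nobody has noted how the collet's hexagon is clocked, so turn the bar under light pressure until it drops into the mouth. Push it on down against the drag of the jaws until it is firmly seated on the depth stop inside (lean on the stop with some 10 N), but not so hard that the stop's setting shifts, then let go of the bar and swing the collet lever all the way to its closed end. Leave the round bar and the other things lying about where they are.

Things in the scene. Friction and masses are not known exactly. Their poses are not given: they have to be found in the camera images.
- hex_bar: the hexagonal brass bar, 18 mm across flats (20.8 mm across corners), 130 mm long, standing upright in one of the two holes of the stand, about 0.3 kg; origin at the centre of its lower end, z along the bar upward, x through a corner of the hexagon, y square to a flat
- round_bar: a round brass bar, 20.6 mm diameter and 130 mm long, standing in the other hole of the stand; not wanted now; origin at the centre of its lower end, z along the bar
- stock_stand: fixed plywood stand, 140 x 56 x 40 mm (x, y, z), with two round holes of 21.8 mm at x = -40 and +40 mm of its own frame, 32 mm deep, so a bar's lower end is 8 mm above the bench; origin at the centre of the underside
- collet_fixture: grey collet fixture bolted to the bench: base 120 x 120 x 15 mm, round body 95 mm across, steel collet face 67 mm across on top; origin at the centre of the underside, z up along the collet's axis. The head is clamped on the base, and the lever on its ring, at any turn, so the directions of the collet's hexagon (not measured) and of the lever differ each time
- nose (a point): centre of the collet's upper face, 100 mm above the bench. In it is a hexagonal mouth, 19.2 mm across flats, 8 mm deep with a 2 mm chamfered rim; the bar enters within about 6 degrees of true, every 60 degrees alike. From 8 to 36 mm down lie the sprung jaws: a tapered lead-in, then a drag of some 3 to 10 N on the bar, less if it is turned to the middle of its play in the mouth
- depth_stop: the depth stop, a steel rod 16 mm across that stands up inside the fixture on the collet's axis, hidden from view; origin at the centre of its upper face, which is 43 to 55 mm below the collet's face. A thumbscrew holds it by friction: it shifts if pushed with more than about 35 N
- collet_lever (a joint): the lever that closes the collet, turning about the collet's axis: 0 open, 1.2 rad fully closed, growing counter-clockwise seen from above; it rubs (about 3 N at the handle at first, 4 to 5 N near the closed end when a bar is in the jaws) and stays where it is left; the jaws tighten evenly as it turns, and below about 0.15 rad count as open
- lever_knob (a point): middle of the upright black handle at the end of the lever, 130 mm from the collet's axis and 105 mm above the bench; the handle is a round peg 22 mm across, from 78 to 124 mm above the bench, on a rod 11 mm thick
- calliper: a calliper lying on the bench near its front edge, 78 x 220 x 13 mm; origin at the centre of its underside
- gilt_module: a gilt block-shaped module with a black connector, 56 x 85 x 35 mm; origin at the centre of its underside
- torque_wrench: a small blue-handled wrench lying on the bench, 19 x 147 x 10 mm; origin at the centre of its underside
Not all that is in view belongs to the job. Leave any blue look-alike of the hex_bar alone.

How it is judged:
By the outcome, as a careful person would: the job done as asked, in the order asked, and still so for the second after the job is handed in, with the robot touching nothing.
It also fails if it takes over 72 s, if anything falls off the work surface, if the arm or the gripper's body presses on something with over 40 N, if the wrist force passes 120 N, or if a joint passes its speed limit or range.

ROBOT

A 6-joint arm with a two-finger parallel gripper is mounted at the origin on a cart in front of the work surface, level with it; the furniture and walls round the work are solid. World frame = base frame: x ahead of the robot, y to its left, z up, the work surface at z = 0. Lengths are in mm, angles in rad, forces in N, time in s.
With the tool pointing down it reaches from about 350 to 875 mm from the base axis. Payload 4.2 kg.
Tool frame: the origin (TCP) lies on the mounting face of the last link; the fingertips stand 173 mm ahead of it and the grasp point (between the pads) lies grip_point_offset ahead of it (grip_point_offset is the distance from the TCP to the grasp point, in mm); z points along the fingers, y is the line along which they close (so a half turn about z gives the same grasp; the last joint's range is limited). The gripper opens to 85 mm and grips with 20 to 120 N. Pads are 22 mm wide; open, the fingers measure 114 mm over their backs; the gripper's body (76 mm by 85 mm) begins 54 mm behind the grasp point. The pads swing forward as they close: fully open they stand 13 mm farther back than shut.
Start: joints at [-0.989, 0.385, 0.008, 0, -1.194, -0.259], TCP at [198.28, -592.693, 404.712] pointing down, gripper open.
Joint ranges: [-3.14, 3.14], [-1.21, 2.06], [-1.07, 1.41], [-3.16, 2.05], [-2.99, -0.16], [-3.1, 3.1]. Speed limits (rad/s): [2.79, 2.79, 3.14, 3.14, 3.14, 3.14].

INTERFACE

Orientations are given as a unit quaternion [x, y, z, w].
In Python, from bench import read_state, get_image, job_done, recognise, place_of, grip_point_offset gives the robot as it stands. The module is installed in compiled form; this text tells all that it offers.
- The arm moves only by the tool carry_out, never from a script. Its arguments are lists of equal length, an entry for each row: "slide": the shift along the tool's x, y, z in m, a list of three; "roll": the turn about the tool's z in degrees; "claw": the finger opening in m, from 0 to 0.0854. A call has 1 to 8 rows; each row is the pose to reach, as a shift and turn from the pose commanded when the call began, along the tool's axes at that moment; what a row does not reach only later rows make up. A row lasts 1/8 s, in which the tool goes at most 62.5 mm and 10.7 degrees, less where a joint would pass 70% of its speed; a pose out of reach is approached as far as the arm can. A call with a gripper value outside its range is refused whole. The fingers move at their own pace and stop on an object; the grip force is fixed at half the most. Time passes only in rows, so rows that repeat a pose let the fingers close. It gives the time, the measured TCP pose, the force, the opening and the grip force at its end, in the units of the state.
- read_state(): the state, without advancing time (a new reading comes with each control period).
- get_image(name): name is "side" or "top"; returns a dict with "img" (384x512x3 uint8, red, green, blue), "z_map" (384x512 float32, mm along the optical axis (not along the pixel's ray), 0 where there is no reading), "mtx" (3x3 intrinsics, pixels), "world_from_camera" (4x4, takes a point from camera to world coordinates). Camera axes: x right, y up, looking along -z (the intrinsics and any distortion apply to the point x, -y, -z); pixel columns grow to the right and rows downward; lengths in mm; the calibration is good to about 2 mm. A picture is of the moment at which its call begins.
- job_done(): hands the job in; it is judged then, once.
Trained networks look in a picture, given as the dict that the camera call returned (one of the last four; its "shot" number tells which), for a name from the list of things; names that differ only in an ending like _2 or _b are one class to them, and where a whole thing is asked for, a point or a joint stands for the part that bears it (a point fixed in the world has none). Each returns a list of dicts, best first, with "conf" (0 to 1); they miss things now and then, are a little off and sometimes report something else, mostly with a low value. They report only what shows in the picture. A call takes as long as a camera call. They do not tell look-alikes from the thing itself.
- recognise(picture, thing): "at" ([column, row] in pixels, amid what is visible of it).
- place_of(picture, thing): "at" ([column, row] in pixels: a listed point, or the origin of a listed thing).
The state is a dict: "clock": time; "joints": joint angles; "joint_vel": joint speeds; "joint_efforts": joint torques, N m; "position": TCP position; "ee_rot": TCP orientation; "contact_force": force on the tool from outside, world axes, zero at the start; "wrist_torque": the same for the moment, N m; "gripper_width": finger opening in mm; "grasp_force": force on a finger pad.
Only numpy, scipy, OpenCV 4.12 (cv2) and the standard library are available. Lean on these libraries where they do the work, as an engineer would, in place of code of your own. Each camera call takes 0.05 s, during which the arm holds its last target. There are 200 camera calls.

## Working session

There is one attempt and no reset: what is moved stays moved. The work goes in short steps, Python scripts to look and compute and a tool call to move; the robot and the scene stay as the last step left them, time stands still between calls to the robot, and variables do not carry over. Pictures are saved under pics/ and viewed, at most 10 in all, crops included, and the job is handed in when it is done.

Besides the shell and the picture viewer there is one more tool, called after "Emit:" by a JSON object that holds its "op" and its "data". carry_out: Moves the arm, as the interface text tells. Its arguments: {"type":"object","properties":{"slide":{"type":"array"},"roll":{"type":"array"},"claw":{"type":"array"}},"required":["slide","roll","claw"]}

```bash
mkdir -p pics
cat > h.py <<'E'
import numpy as np, cv2
from bench import *
def world(p,uv,z=None,w=2):
    """pixel -> world: by depth (median) or, if z given, ray cut with the plane z"""
    K=np.array(p["mtx"]);T=np.array(p["world_from_camera"])
    u,v=uv; r=np.array([(u-K[0,2])/K[0,0],-(v-K[1,2])/K[1,1],-1])
    if z is None:
        a=p["z_map"][int(round(v))-w:int(round(v))+w+1,int(round(u))-w:int(round(u))+w+1]
        d=np.median(a[a>0]); return T[:3,:3]@(r*d)+T[:3,3]
    R=T[:3,:3]@r; return T[:3,3]+R*(z-T[2,3])/R[2]
def cloud(p):
    K=np.array(p["mtx"]);T=np.array(p["world_from_camera"]);d=p["z_map"]
    v,u=np.mgrid[:d.shape[0],:d.shape[1]]
    P=np.stack([(u-K[0,2])/K[0,0]*d,-(v-K[1,2])/K[1,1]*d,-d],-1)@T[:3,:3].T+T[:3,3]
    P[d<=0]=np.nan; return P
def save(n,im,f=1):
    cv2.imwrite("pics/"+n+".png",cv2.cvtColor(cv2.resize(im,None,fx=f,fy=f,interpolation=cv2.INTER_CUBIC),cv2.COLOR_RGB2BGR))
E
python3 - <<'E'
from h import *
s=read_state();print(s);print(grip_point_offset)
P={n:get_image(n) for n in("top","side")}
for n,p in P.items():
    print(n,p["mtx"],np.round(p["world_from_camera"],3).tolist(), [k for k in p])
    for t in("hex_bar","round_bar","stock_stand","collet_fixture","nose","collet_lever","lever_knob"):
        for f in(recognise,place_of):
            try: 
                for r in f(p,t)[:3]: print(n,t,f.__name__,np.round(r["at"],1),round(r["conf"],2),np.round(world(p,r["at"]),0))
            except Exception as e: print(t,f.__name__,e)
im=np.vstack([P["top"]["img"],P["side"]["img"]])
save("top",P["top"]["img"],1.5);save("side",P["side"]["img"],1.5)
E
```

```text
{'clock': 0.0, 'joints': array([-9.89432409e-01,  3.85523880e-01,  6.61509431e-03, -5.29770080e-04,
       -1.19400297e+00, -2.58594005e-01]), 'joint_vel': array([ 9.88697262e-05, -9.44587515e-04,  1.07895989e-04,  2.05003444e-03,
       -1.16772717e-03, -7.09476136e-04]), 'joint_efforts': array([-1.51022534e-03, -3.92291164e+01,  1.88400882e+01,  4.18626577e+00,
       -4.69657636e-03,  7.15818743e-06]), 'position': array([ 198.20726809, -592.50650772,  403.63214037]), 'ee_rot': array([-1.60588772e-01,  9.87020804e-01,  1.06618039e-03, -2.06468400e-04]), 'contact_force': array([-0.51405723,  0.65323808,  0.92414462]), 'wrist_torque': array([0.0279844 , 0.01334897, 0.0674918 ]), 'grasp_force': 0.0, 'gripper_width': 85.1953216047525}
154.70000000000002
top [[388.88751322   0.         254.94419081]
 [  0.         388.88751322 187.47788459]
 [  0.           0.           1.        ]] [[-0.002, 0.986, -0.164, 381.105], [-1.0, -0.004, -0.015, 15.868], [-0.016, 0.164, 0.986, 934.418], [0.0, 0.0, 0.0, 1.0]] ['img', 'z_map', 'mtx', 'world_from_camera', 'shot']
top hex_bar call [366.5 201.8] 0
[... 1982 characters left out ...]
l [297.2 188.9] 0.82 [ 524. -193.   19.]
side stock_stand call [202.8 206.5] 0.29 [576. 121.  98.]
side collet_fixture call [203.6 239.9] 0.96 [532. 176.  63.]
side collet_fixture call [231.1 201.3] 0.18 [624. -34.  27.]
side collet_fixture call [206.5 245.9] 0.97 [541. 160.  37.]
side nose call [203.5 240.6] 0.75 [532. 176.  61.]
side nose call [201.5 209.3] 0.61 [577. 124.  93.]
side collet_lever call [214.3 238.2] 0.61 [467. 219. 112.]
collet_lever call it knows: calliper, collet_fixture, depth_stop, gilt_module, hex_bar, lever_knob, nose, round_bar, stock_stand, torque_wrench
side lever_knob call [215.9 242. ] 0.61 [464. 219. 105.]
side lever_knob call [216.5 238.7] 0.62 [463. 218. 111.]
```

View pics/top.png

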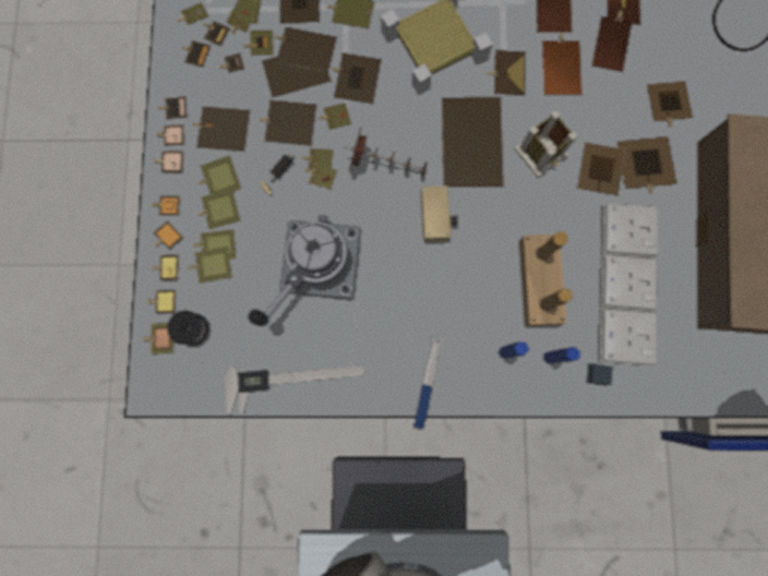

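View pics/side.png

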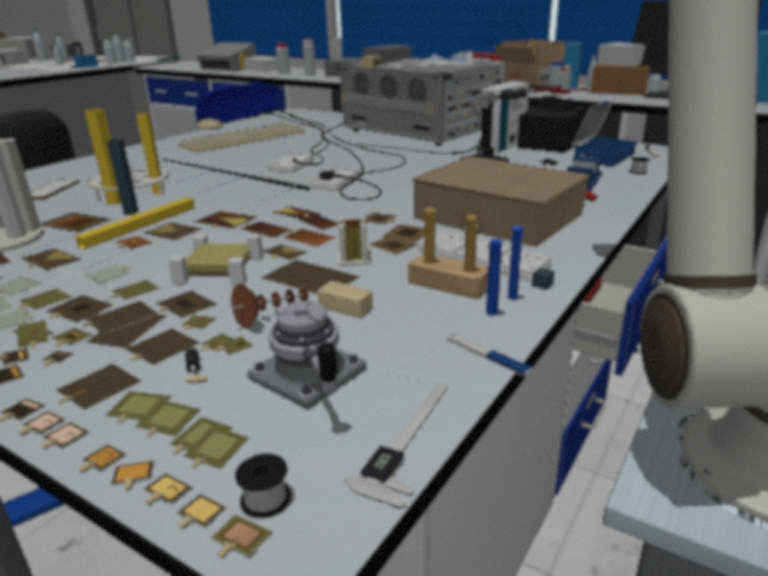

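```bash
cat > m.py <<'E'
from h import *
from scipy.optimize import least_squares
def fitc(q):
    f=least_squares(lambda c:np.hypot(q[:,0]-c[0],q[:,1]-c[1])-c[2],[*q.mean(0)[:2],q[:,:2].std()*1.5],loss="soft_l1"); return np.round(f.x,1)
P={n:get_image(n) for n in("top","side")}
for n,p in P.items():
    C=cloud(p).reshape(-1,3)
    for nm,b,z in(("near",(490,-213),(132,145)),("far",(569,-213),(132,145)),("knob",(463,203),(116,130)),("nose",(555,121),(95,106))):
        r=45 if nm=="nose" else 25
        q=C[(np.hypot(C[:,0]-b[0],C[:,1]-b[1])<r)&(C[:,2]>z[0])&(C[:,2]<z[1])]
        if len(q)>2: print(n,nm,len(q),"mean",np.round(q.mean(0),1),"ext",np.round(np.r_[q.min(0),q.max(0)],1), "mid",np.round((q.min(0)+q.max(0))/2,1))
    q=C[(abs(C[:,0]-530)<90)&(abs(C[:,1]+213)<50)&(C[:,2]>36)&(C[:,2]<43)]
    print(n,"stand",np.round(np.percentile(q,[2,98],0),1).tolist())
a=P["top"]["img"][140:225,335:400];b=P["side"]["img"][130:205,260:360];c=P["top"]["img"][135:225,160:250]
r=lambda x:cv2.resize(x,(400,300*1),interpolation=cv2.INTER_CUBIC)
A=cv2.resize(a,None,fx=4.5,fy=4.5,interpolation=cv2.INTER_CUBIC)
B=cv2.resize(b,None,fx=4.5,fy=4.5,interpolation=cv2.INTER_CUBIC)
h=max(len(A),len(B));pad=lambda x:np.pad(x,((0,h-len(x)),(0,0),(0,0)))
save("bars",np.hstack([pad(A),pad(B)])); save("col",c,6)
p=P["top"]
print(world(p,(554/1.5,243/1.5),138),[np.round(world(p,place_of(p,"nose")[0]["at"],100),1), np.round(world(P["side"],place_of(P["side"],"nose")[0]["at"],100),1)])
for n in P: print(np.round(world(P[n],place_of(P[n],"lever_knob")[0]["at"],105),1),np.round(world(P[n],place_of(P[n],"collet_fixture")[0]["at"],0),1),[np.round(world(P[n],r["at"],8),1) for r in place_of(P[n],"hex_bar")])
E
python3 m.py
```

```text
top near 73 mean [ 493.6 -220.3  137.3] ext [ 484.4 -229.3  132.5  503.2 -211.2  140. ] mid [ 493.8 -220.3  136.2]
top far 77 mean [ 573.3 -218.2  137.4] ext [ 564.1 -227.3  132.8  584.4 -208.6  140.9] mid [ 574.2 -217.9  136.9]
top knob 74 mean [467.4 209.5 120.3] ext [458.4 200.2 116.2 477.8 219.4 125.6] mid [468.1 209.8 120.9]
top nose 562 mean [568.2 130.   99.2] ext [539.1  99.1  95.1 598.2 163.  104.4] mid [568.7 131.1  99.8]
top stand [[466.7, -247.1, 36.5], [601.2, -192.2, 42.5]]
side near 32 mean [ 491.7 -218.8  136.5] ext [ 483.6 -231.3  132.9  500.8 -210.9  139.6] mid [ 492.2 -221.1  136.3]
side far 36 mean [ 570.7 -216.3  136.5] ext [ 562.  -227.7  132.1  580.7 -206.2  140.2] mid [ 571.4 -217.   136.1]
side knob 85 mean [464.2 213.  120.9] ext [456.4 201.4 116.1 475.6 220.6 125. ] mid [466.  211.  120.6]
side nose 404 mean [565.2 133.6 100. ] ext [537.6  98.7  95.  599.6 164.1 102.4] mid [568.6 131.4  98.7]
side stand [[464.8, -247.3, 36.4], [600.7, -190.4, 42.2]]
[ 566.42797396 -210.87881192  138.        ] [array([581.4, 129.4, 100. ]), array([566.1, 141.9, 100. ])]
[467.4 203.5 105. ] [578.9 121.3   0. ] [array([ 489.7, -226.6,    8. ]), array([ 416.9, -166.8,    8. ]), array([ 413.9, -229.1,    8. ])]
[474.3 204.1 105. ] [572.1 130.9   0. ] [array([ 420. , -132.4,    8. ]), array([ 503.6, -232.9,    8. ])]
```

View pics/bars.png

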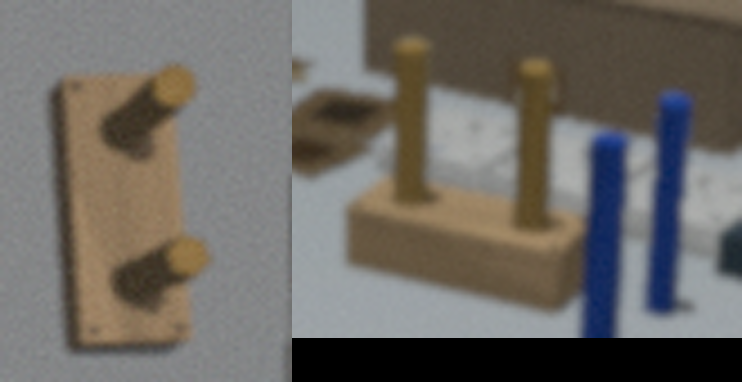

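View pics/col.png

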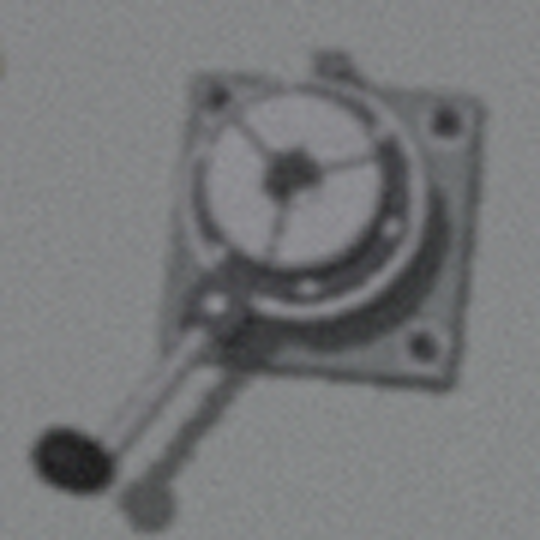

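```bash
cat >> h.py <<'E'
from scipy.spatial.transform import Rotation as Ro
def go(x,y,z,yaw=None):
    """slide (m) and roll (deg) that bring the grasp point to x,y,z and tool y to yaw (deg, mod 180)"""
    s=read_state();R=Ro.from_quat(s["ee_rot"]).as_matrix();g=s["position"]+R[:,2]*grip_point_offset
    cur=np.degrees(np.arctan2(R[1,1],R[0,1])); roll=0 if yaw is None else (cur-yaw+90)%180-90
    print("t %.2f grasp"%s["clock"],np.round(g,1),"yaw %.2f"%cur,"tilt",np.round(R[:2,2],4),"F",np.round(s["contact_force"],1),"w %.1f"%s["gripper_width"],"j6 %.2f"%s["joints"][5])
    print(" slide",np.round(R.T@(np.array([x,y,z])-g)/1000,4).tolist(),"roll %.1f"%roll)
E
python3 - <<'E'
from h import *
go(493.5,-220,230,90); go(493.5,-220,108,90)
acc={}
for i in range(6):
    p=get_image("side"); T=np.linalg.inv(np.array(p["world_from_camera"]));K=p["mtx"]
    for nm,x,y in(("near",493,-220),("far",572.5,-217.5)):
        uv=[]
        for z in(60,125):
            c=T[:3,:3]@[x,y,z]+T[:3,3]; uv.append([K[0,0]*c[0]/-c[2]+K[0,2],K[1,1]*-c[1]/-c[2]+K[1,2]])
        uv=np.array(uv); L=p["img"].astype(float).sum(2)
        us=np.arange(-7,7.1,.5);t=np.linspace(0,1,60)[:,None]
        pu=(uv[0,0]+t*(uv[1,0]-uv[0,0])+us).astype("f4");pv=(uv[0,1]+t*(uv[1,1]-uv[0,1])+0*us).astype("f4")
        acc.setdefault(nm,[]).append(cv2.remap(L.astype("f4"),pu,pv,1).mean(0))
for n in acc: print(n,np.mean(acc[n],0).round().astype(int).tolist())
E
```

```text
t 1.90 grasp [ 198.3 -592.7  250. ] yaw 108.50 tilt [ 0. -0.] F [ 0.5 -0.  -0.7] w 85.1 j6 -0.26
 slide [-0.3982, 0.2598, 0.02] roll 18.5
t 1.90 grasp [ 198.3 -592.7  250. ] yaw 108.50 tilt [ 0. -0.] F [ 0.5 -0.  -0.7] w 85.1 j6 -0.26
 slide [-0.3982, 0.2598, 0.142] roll 18.5
near [426, 421, 415, 406, 390, 366, 333, 291, 254, 224, 207, 201, 201, 202, 203, 203, 203, 205, 213, 231, 258, 295, 331, 363, 387, 402, 412, 417, 420]
far [351, 353, 355, 352, 347, 329, 309, 278, 248, 229, 212, 211, 209, 209, 209, 208, 208, 214, 221, 247, 273, 312, 350, 378, 405, 415, 424, 425, 426]
```

Emit:
{"op": "carry_out", "data": {"slide": [[-0.06,0.04,0.005],[-0.12,0.08,0.01],[-0.17,0.11,0.02],[-0.22,0.145,0.02],[-0.27,0.175,0.02],[-0.32,0.21,0.02],[-0.37,0.24,0.02],[-0.398,0.26,0.02]], "roll": [4,8,12,18.5,18.5,18.5,18.5,18.5], "claw": [0.085,0.085,0.085,0.085,0.085,0.085,0.085,0.085]}}

```text
clock: 3.2
position: [494.7, -217.6, 385.0]
ee_rot: [-0.001, 1.0, -0.0, 0.0]
contact_force: [-0.8, -0.2, 0.5]
gripper_width: 85.0
grasp_force: 0.0
```

Run:
```python
from h import *
go(493.5,-220,108,90)
```

```text
t 3.20 grasp [ 494.9 -217.7  230.3] yaw 90.12 tilt [ 0.0009 -0.0002] F [-0.8 -0.2  0.5] w 85.0 j6 -1.45
 slide [0.0015, -0.0023, 0.1223] roll 0.1
```

Emit:
{"op": "carry_out", "data": {"slide": [[0.001,-0.002,0.04],[0.001,-0.002,0.09],[0.001,-0.002,0.122],[0.001,-0.002,0.122],[0.001,-0.002,0.122],[0.001,-0.002,0.122],[0.001,-0.002,0.122],[0.001,-0.002,0.122]], "roll": [0,0,0,0,0,0,0,0], "claw": [0.07,0.05,0.04,0.02,0.01,0.01,0.01,0.01]}}

```text
clock: 4.2
position: [492.1, -221.9, 263.3]
ee_rot: [0.0, 1.0, -0.0, 0.0]
contact_force: [-1.0, -0.1, -2.4]
gripper_width: 18.4
grasp_force: 58.7
```

Run:
```python
from h import *
s=read_state(); print(s["gripper_width"],s["grasp_force"],s["wrist_torque"])
go(568.6,131.2,210,90)
```

```text
18.357393858756545 58.68591606616974 [0.00752561 0.61951941 0.0061256 ]
t 4.20 grasp [ 492.1 -221.9  108.6] yaw 89.99 tilt [ 0.0004 -0.0001] F [-1.  -0.1 -2.4] w 18.4 j6 -1.45
 slide [-0.0764, 0.3531, -0.1014] roll -0.0
```

Emit:
{"op": "carry_out", "data": {"slide": [[0,0,-0.03],[0,0,-0.08],[0,0.01,-0.125],[-0.012,0.06,-0.13],[-0.025,0.12,-0.13],[-0.038,0.18,-0.13],[-0.051,0.24,-0.13],[-0.064,0.3,-0.13]], "roll": [0,0,0,0,0,0,0,0], "claw": [0.01,0.01,0.01,0.01,0.01,0.01,0.01,0.01]}}

```text
clock: 5.2
position: [556.6, 80.3, 393.4]
ee_rot: [-0.0, 1.0, 0.001, 0.001]
contact_force: [0.6, -0.6, -2.0]
gripper_width: 18.1
grasp_force: 59.2
```

Run:
```python
from h import *
s=read_state(); print(s["gripper_width"],s["grasp_force"],s["wrist_torque"])
go(568.6,131.2,214,104)
```

```text
18.079772779651424 59.176206439733505 [-0.07051133 -0.10988994  0.0059999 ]
t 5.20 grasp [557.   80.5 238.7] yaw 90.01 tilt [0.0027 0.0011] F [ 0.6 -0.6 -2. ] w 18.1 j6 -2.00
 slide [-0.0116, 0.0507, 0.0248] roll -14.0
```

Emit:
{"op": "carry_out", "data": {"slide": [[-0.006,0.025,0.0],[-0.012,0.05,0.01],[-0.012,0.051,0.022],[-0.012,0.051,0.022],[-0.012,0.051,0.022]], "roll": [-7,-14,-14,-14,-14], "claw": [0.01,0.01,0.01,0.01,0.01]}}

```text
clock: 5.82
position: [568.3, 128.4, 371.1]
ee_rot: [-0.121, 0.993, -0.0, 0.0]
contact_force: [0.3, -0.0, -3.4]
gripper_width: 18.2
grasp_force: 59.4
```

```bash
cat > m2.py <<'E'
from h import *
go(568.6,131.2,214,104)
s=read_state();g=s["position"]+Ro.from_quat(s["ee_rot"]).as_matrix()[:,2]*grip_point_offset
L=[]
for n in("side","top"):
    p=get_image(n);C=cloud(p).reshape(-1,3)
    q=C[(abs(C[:,2]-100)<4)&(np.hypot(C[:,0]-568,C[:,1]-131)<42)]
    print(n,"nose",len(q),np.round(q.mean(0),1),"mid",np.round((np.percentile(q,1,0)+np.percentile(q,99,0))/2,1))
    for z0,z1 in((118,128),(128,140),(140,155),(155,175)):
        q=C[(C[:,2]>z0)&(C[:,2]<z1)&(np.hypot(C[:,0]-g[0],C[:,1]-g[1])<20)]
        if len(q)>3:
            T=np.array(p["world_from_camera"])[:3,3];d=q.mean(0)[:2]-T[:2]
            print(n,z0,len(q),np.round(q.mean(0),1),"mid",np.round((q.min(0)+q.max(0))/2,1))
    if n=="side": save("hover",p["img"][150:290,130:290],3.7)
E
python3 m2.py
```

```text
t 5.83 grasp [568.4 128.4 216.4] yaw 103.92 tilt [0.0008 0.0001] F [ 0.3 -0.  -3.4] w 18.2 j6 -1.83
 slide [-0.0008, 0.0027, 0.0024] roll -0.1
side nose 440 [568.2 135.8 100.1] mid [570.2 133.7  99.1]
side 118 43 [566.8 133.9 123.5] mid [570.5 131.8 123.5]
side 128 54 [566.4 134.6 133.8] mid [569.3 132.6 134.2]
side 140 76 [566.2 134.1 147.4] mid [570.8 132.  147.4]
side 155 100 [566.2 134.1 165.3] mid [570.1 131.8 165. ]
top nose 469 [564.8 129.4  99.2] mid [569.5 132.2  99.7]
top 118 12 [565.6 126.  122.9] mid [566.9 127.6 122.6]
top 128 9 [565.3 126.3 133.1] mid [566.5 127.2 134.2]
top 140 19 [564.8 127.  146.5] mid [567.  127.7 146.4]
top 155 19 [564.4 126.7 164.8] mid [566.2 127.3 164.1]
```

View pics/hover.png

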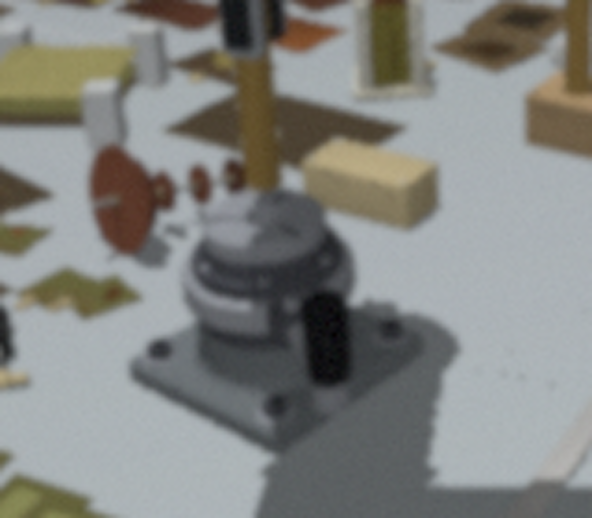

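Run:
```python
from h import *
s=read_state();g=s["position"]+Ro.from_quat(s["ee_rot"]).as_matrix()[:,2]*grip_point_offset
# bearing of line of sight, horizontal; lateral offset of edges (sub-pixel from mask widths) by rows
for n in("side","top"):
    R=[]
    for i in range(6):
        p=get_image(n);C=cloud(p).reshape(-1,3)
        c=np.array(p["world_from_camera"])[:3,3]
        d=np.array([568.6,131.2])-c[:2];d/=np.hypot(*d);l=np.array([-d[1],d[0]])
        lat=lambda q:(q[:,:2]-[568.6,131.2])@l
        q=C[(abs(C[:,2]-100)<4)&(np.hypot(C[:,0]-568.6,C[:,1]-131.2)<45)];a=lat(q)
        al=(q[:,:2]-[568.6,131.2])@d
        b=C[(C[:,2]>120)&(C[:,2]<170)&(np.hypot(C[:,0]-g[0],C[:,1]-g[1])<20)]
        z=lat(b); R.append([(np.percentile(a,1)+np.percentile(a,99))/2,np.percentile(a,99)-np.percentile(a,1),(np.percentile(al,1)+np.percentile(al,99))/2,(np.percentile(z,3)+np.percentile(z,97))/2,z.mean(),np.percentile(z,97)-np.percentile(z,3)])
    print(n,"l",np.round(l,2),"d",np.round(d,2),np.round(np.mean(R,0),2),np.round(np.std(R,0),2),"robot bar lat",np.round((g[:2]-[568.6,131.2])@l,2))
```

```text
side l [0.73 0.68] d [ 0.68 -0.73] [ 2.6  62.19 -0.93  0.57  0.63 19.08] [0.09 0.2  0.27 0.05 0.06 0.04] robot bar lat -1.88
top l [-0.52  0.85] d [0.85 0.52] [-0.76 62.69 -2.32 -1.61 -1.47 16.58] [0.14 0.27 0.17 0.12 0.12 0.22] robot bar lat -2.29
```

Emit:
{"op": "carry_out", "data": {"slide": [[-0.0013,0.002,0.006],[-0.0013,0.002,0.012],[-0.0013,0.002,0.0145],[-0.0013,0.002,0.0155],[-0.0013,0.002,0.0165],[-0.0013,0.002,0.017],[-0.0013,0.002,0.017]], "roll": [0,0,0,0,0,0,0], "claw": [0.01,0.01,0.01,0.01,0.01,0.01,0.01]}}

```text
clock: 7.4
position: [569.1, 131.4, 353.8]
ee_rot: [-0.122, 0.993, 0.0, 0.0]
contact_force: [0.4, -0.3, -2.5]
gripper_width: 18.2
grasp_force: 59.4
```

Run:
```python
from h import *
go(569.2,130.6,198,104)
```

```text
t 7.40 grasp [569.1 131.4 199.1] yaw 103.99 tilt [0.0002 0.0001] F [ 0.4 -0.3 -2.5] w 18.2 j6 -1.83
 slide [0.0001, -0.0008, 0.0011] roll -0.0
```

Emit:
{"op": "carry_out", "data": {"slide": [[0,-0.0004,0.0005],[0,-0.0004,0.001],[0,-0.0004,0.0015],[0,-0.0004,0.002],[0,-0.0004,0.002]], "roll": [0,0,0,0,0], "claw": [0.01,0.01,0.01,0.01,0.01]}}

```text
clock: 8.02
position: [569.1, 131.0, 351.7]
ee_rot: [-0.122, 0.993, -0.0, -0.0]
contact_force: [0.4, 0.3, -2.5]
gripper_width: 18.6
grasp_force: 59.4
```

Run:
```python
from h import *
go(569.2,130.6,198,104)
```

```text
t 8.03 grasp [569.1 131.  197. ] yaw 104.00 tilt [-0.     -0.0001] F [ 0.4  0.3 -2.5] w 18.6 j6 -1.83
 slide [0.0, -0.0004, -0.001] roll -0.0
```

Emit:
{"op": "carry_out", "data": {"slide": [[0,0,0.0007],[0,0,0.0014],[0,0,0.002],[0,0,0.0025],[0,0,0.003],[0,0,0.003]], "roll": [0,0,0,0,0,0], "claw": [0.01,0.01,0.01,0.01,0.01,0.01]}}

```text
clock: 8.78
position: [569.2, 131.0, 349.2]
ee_rot: [-0.122, 0.993, -0.0, 0.0]
contact_force: [-1.9, -0.5, 3.5]
gripper_width: 18.2
grasp_force: 60.1
```

Run:
```python
from h import *
go(569.2,130.6,198,104); print(read_state()["wrist_torque"])
```

```text
t 8.78 grasp [569.3 131.  194.5] yaw 104.01 tilt [0.0006 0.    ] F [-1.9 -0.5  3.5] w 18.2 j6 -1.83
 slide [0.0002, -0.0003, -0.0035] roll 0.0
[-0.10633704  0.49748762  0.10377045]
```

Emit:
{"op": "carry_out", "data": {"slide": [[0,0,0],[0,0,0],[0,0,0]], "roll": [2,4,5], "claw": [0.01,0.01,0.01]}}

```text
clock: 9.15
position: [569.2, 131.1, 348.8]
ee_rot: [-0.078, 0.997, 0.0, 0.0]
contact_force: [-1.7, 0.5, 2.1]
gripper_width: 18.5
grasp_force: 61.3
```

Run:
```python
from h import *
go(569.2,130.6,198,104); print(read_state()["wrist_torque"])
```

```text
t 9.15 grasp [569.3 131.2 194.1] yaw 98.93 tilt [0.0003 0.0002] F [-1.7  0.5  2.1] w 18.5 j6 -1.92
 slide [0.0002, -0.0005, -0.0039] roll -5.1
[0.1556735  0.43230606 0.17739839]
```

Emit:
{"op": "carry_out", "data": {"slide": [[0,0,0],[0,0,0],[0,0,0],[0,0,0],[0,0,0]], "roll": [-2,-4,-6,-8,-10], "claw": [0.01,0.01,0.01,0.01,0.01]}}

```text
clock: 9.78
position: [569.1, 130.8, 348.0]
ee_rot: [-0.166, 0.986, -0.0, -0.0]
contact_force: [0.1, -0.9, -2.5]
gripper_width: 18.3
grasp_force: 59.4
```

Run:
```python
from h import *
go(569.2,130.6,198,104); print(read_state()["wrist_torque"])
```

```text
t 9.78 grasp [569.  130.8 193.3] yaw 109.11 tilt [-0.0009 -0.0004] F [ 0.1 -0.9 -2.5] w 18.3 j6 -1.74
 slide [-0.0002, -0.0002, -0.0047] roll 5.1
[-0.37137775 -0.23021036  0.00373507]
```

Emit:
{"op": "carry_out", "data": {"slide": [[0,0,0.0007],[0,0,0.0014],[0,0,0.002],[0,0,0.002]], "roll": [0,0,0,0], "claw": [0.01,0.01,0.01,0.01]}}

```text
clock: 10.28
position: [569.1, 130.9, 346.5]
ee_rot: [-0.165, 0.986, -0.0, -0.0]
contact_force: [-0.2, -1.3, -1.3]
gripper_width: 18.5
grasp_force: 59.6
```

Run:
```python
from h import *
go(569.2,130.6,198,104); print(read_state()["wrist_torque"])
```

```text
t 10.28 grasp [569.  130.9 191.8] yaw 108.99 tilt [-0.0005 -0.0003] F [-0.2 -1.3 -1.3] w 18.5 j6 -1.74
 slide [-0.0001, -0.0003, -0.0062] roll 5.0
[-0.501886   -0.08300566  0.03988944]
```

Emit:
{"op": "carry_out", "data": {"slide": [[0,0,0],[0,0,0],[0,0,0]], "roll": [-3,-6,-6], "claw": [0.01,0.01,0.01]}}

```text
clock: 10.65
position: [569.1, 130.9, 346.4]
ee_rot: [-0.216, 0.976, -0.0, -0.0]
contact_force: [-0.0, -1.5, -3.9]
gripper_width: 18.2
grasp_force: 59.5
```

Run:
```python
from h import *
go(569.2,130.6,198,104); print(read_state()["wrist_torque"])
```

```text
t 10.65 grasp [569.  130.9 191.7] yaw 114.95 tilt [-0.0005 -0.0002] F [-0.  -1.5 -3.9] w 18.2 j6 -1.64
 slide [-0.0001, -0.0003, -0.0063] roll 11.0
[-0.50825291 -0.18854351  0.00143935]
```

Emit:
{"op": "carry_out", "data": {"slide": [[0,0,0],[0,0,0],[0,0,0],[0,0,0]], "roll": [4,8,11,11], "claw": [0.01,0.01,0.01,0.01]}}

```text
clock: 11.15
position: [569.0, 131.1, 346.4]
ee_rot: [-0.122, 0.993, 0.0, -0.0]
contact_force: [0.5, -0.4, -3.8]
gripper_width: 18.5
grasp_force: 60.4
```

Run:
```python
from h import *
go(569.2,130.6,198,104); print(read_state()["wrist_torque"])
```

```text
t 11.15 grasp [568.9 131.1 191.7] yaw 104.00 tilt [-0.0006 -0.    ] F [ 0.5 -0.4 -3.8] w 18.5 j6 -1.83
 slide [-0.0001, -0.0005, -0.0063] roll 0.0
[-0.35760081 -0.16458963  0.13827236]
```

Emit:
{"op": "carry_out", "data": {"slide": [[0,0,0],[0,0,0],[0,0,0],[0,0,0]], "roll": [-5,-10,-15,-15], "claw": [0.01,0.01,0.01,0.01]}}

```text
clock: 11.65
position: [569.1, 130.9, 346.6]
ee_rot: [-0.25, 0.968, -0.0, -0.0]
contact_force: [-0.0, -0.9, -2.9]
gripper_width: 18.5
grasp_force: 59.5
```

Run:
```python
from h import *
go(569.2,130.6,198,104); print(read_state()["wrist_torque"])
```

```text
t 11.65 grasp [569.  130.9 191.9] yaw 118.94 tilt [-0.0004 -0.0002] F [-0.  -0.9 -2.9] w 18.5 j6 -1.57
 slide [-0.0, -0.0003, -0.0061] roll 14.9
[-0.51526202 -0.13478951 -0.06817119]
```

Emit:
{"op": "carry_out", "data": {"slide": [[0,0,0],[0,0,0],[0,0,0]], "roll": [-2,-3,-3], "claw": [0.01,0.01,0.01]}}

```text
clock: 12.02
position: [569.2, 130.8, 346.7]
ee_rot: [-0.275, 0.961, -0.0, -0.0]
contact_force: [1.4, -2.3, -3.3]
gripper_width: 18.4
grasp_force: 59.4
```

Run:
```python
from h import *
go(569.2,130.6,198,104); print(read_state()["wrist_torque"])
```

```text
t 12.03 grasp [569.2 130.7 192. ] yaw 121.98 tilt [-0.0002 -0.0004] F [ 1.4 -2.3 -3.3] w 18.4 j6 -1.52
 slide [0.0, -0.0001, -0.006] roll 18.0
[-1.06643059 -0.42567448  0.01451856]
```

Emit:
{"op": "carry_out", "data": {"slide": [[0,-0.0003,0],[0,-0.0003,0.003],[0,-0.0003,0.007],[0,-0.0003,0.011],[0,-0.0003,0.015],[0,-0.0003,0.019],[0,-0.0003,0.022],[0,-0.0003,0.022]], "roll": [5,10,10,10,10,10,10,10], "claw": [0.01,0.01,0.01,0.01,0.01,0.01,0.01,0.01]}}

```text
clock: 13.02
position: [569.3, 130.7, 324.2]
ee_rot: [-0.191, 0.982, 0.0, -0.0]
contact_force: [-0.6, -1.4, -1.4]
gripper_width: 18.3
grasp_force: 60.0
```

Run:
```python
from h import *
go(569.2,130.6,198,112); print(read_state()["wrist_torque"])
```

```text
t 13.03 grasp [569.3 130.7 169.5] yaw 111.99 tilt [-0.0003 -0.    ] F [-0.6 -1.4 -1.4] w 18.3 j6 -1.69
 slide [0.0001, -0.0001, -0.0285] roll -0.0
[-0.67748989  0.03418565  0.02256878]
```

Emit:
{"op": "carry_out", "data": {"slide": [[0,0,0.003],[0,0,0.006],[0,0,0.008],[0,0,0.0095],[0,0,0.0105],[0,0,0.011],[0,0,0.0115],[0,0,0.012]], "roll": [0,0,0,0,0,0,0,0], "claw": [0.01,0.01,0.01,0.01,0.01,0.01,0.01,0.01]}}

```text
clock: 14.02
position: [569.3, 130.7, 312.7]
ee_rot: [-0.191, 0.982, -0.0, 0.0]
contact_force: [-0.1, -2.4, 1.8]
gripper_width: 18.3
grasp_force: 60.2
```

Run:
```python
from h import *
go(569.2,130.6,198,112); print(read_state()["wrist_torque"])
```

```text
t 14.03 grasp [569.4 130.7 158. ] yaw 112.00 tilt [0.0001 0.    ] F [-0.1 -2.4  1.8] w 18.3 j6 -1.69
 slide [0.0002, -0.0001, -0.04] roll -0.0
[-0.72695683  0.19253465  0.02316057]
```

Emit:
{"op": "carry_out", "data": {"slide": [[0,0,0.0005],[0,0,0.001],[0,0,0.0015],[0,0,0.002]], "roll": [0,0,0,0], "claw": [0.01,0.01,0.01,0.01]}}

```text
clock: 14.52
position: [569.3, 130.7, 310.7]
ee_rot: [-0.191, 0.982, 0.0, 0.0]
contact_force: [0.3, -1.8, 1.8]
gripper_width: 18.3
grasp_force: 60.2
```

Emit:
{"op": "carry_out", "data": {"slide": [[0,0,0.0005],[0,0,0.001],[0,0,0.0015],[0,0,0.002]], "roll": [0,0,0,0], "claw": [0.01,0.01,0.01,0.01]}}

```text
clock: 15.02
position: [569.3, 130.7, 308.7]
ee_rot: [-0.191, 0.982, -0.0, 0.0]
contact_force: [-0.2, -3.0, 1.6]
gripper_width: 18.3
grasp_force: 60.2
```

Emit:
{"op": "carry_out", "data": {"slide": [[0,0,0.0005],[0,0,0.001],[0,0,0.0015],[0,0,0.002]], "roll": [0,0,0,0], "claw": [0.01,0.01,0.01,0.01]}}

```text
clock: 15.52
position: [569.4, 130.8, 307.5]
ee_rot: [-0.191, 0.982, -0.0, 0.0]
contact_force: [-2.7, -1.8, 6.2]
gripper_width: 18.0
grasp_force: 60.7
```

Emit:
{"op": "carry_out", "data": {"slide": [[0,0,0.0003],[0,0,0.0005],[0,0,0.0005]], "roll": [0,0,0], "claw": [0.01,0.01,0.01]}}

```text
clock: 15.9
position: [569.4, 130.8, 307.5]
ee_rot: [-0.191, 0.982, -0.0, 0.001]
contact_force: [-2.7, -3.3, 7.6]
gripper_width: 18.5
grasp_force: 60.8
```

Emit:
{"op": "carry_out", "data": {"slide": [[0,0,0.0004],[0,0,0.0008],[0,0,0.0008]], "roll": [0,0,0], "claw": [0.01,0.01,0.01]}}

```text
clock: 16.27
position: [569.4, 130.8, 307.4]
ee_rot: [-0.191, 0.982, -0.0, 0.001]
contact_force: [-3.6, -2.6, 10.3]
gripper_width: 18.0
grasp_force: 61.1
```

Emit:
{"op": "carry_out", "data": {"slide": [[0,0,0.0004],[0,0,0.0008],[0,0,0.0012],[0,0,0.0012],[0,0,0.0012]], "roll": [0,0,0,0,0], "claw": [0.01,0.01,0.01,0.01,0.01]}}

```text
clock: 16.9
position: [569.5, 130.8, 307.4]
ee_rot: [-0.191, 0.982, -0.0, 0.001]
contact_force: [-5.5, -3.1, 15.7]
gripper_width: 18.3
grasp_force: 61.5
```

Run:
```python
from h import *
go(569.2,130.6,198,112); print(read_state()["wrist_torque"])
```

```text
t 16.90 grasp [569.9 130.8 152.7] yaw 112.06 tilt [0.0025 0.    ] F [-5.5 -3.1 15.7] w 18.3 j6 -1.69
 slide [0.0006, 0.0, -0.0453] roll 0.1
[-8.59312773e-01  1.63502902e+00 -6.83619255e-04]
```

Emit:
{"op": "carry_out", "data": {"slide": [[0,0,-0.001],[0,0,-0.001],[0,0,-0.001],[0,0,-0.001],[0,0,-0.001]], "roll": [0,0,0,0,0], "claw": [0.01,0.05,0.07,0.07,0.07]}}

```text
clock: 17.52
position: [569.3, 130.9, 304.8]
ee_rot: [-0.191, 0.982, 0.0, -0.0]
contact_force: [-0.8, -0.1, 0.4]
gripper_width: 69.8
grasp_force: 0.0
```

Run:
```python
from h import *
go(466,210.5,260,232)
```

```text
t 17.52 grasp [569.3 130.9 150.1] yaw 112.00 tilt [-0.0004 -0.    ] F [-0.8 -0.1  0.4] w 69.8 j6 -1.69
 slide [0.066, 0.1125, -0.1098] roll 60.0
```

Emit:
{"op": "carry_out", "data": {"slide": [[0,0,-0.04],[0,0,-0.085],[0,0,-0.11],[0.012,0.02,-0.11],[0.025,0.045,-0.11],[0.04,0.07,-0.11],[0.055,0.095,-0.11],[0.066,0.1125,-0.11]], "roll": [0,0,-8,-18,-28,-38,-48,-58], "claw": [0.07,0.07,0.06,0.05,0.045,0.045,0.045,0.045]}}

```text
clock: 18.52
position: [465.1, 210.9, 415.2]
ee_rot: [-0.645, 0.764, 0.0, 0.0]
contact_force: [0.2, -0.3, 1.0]
gripper_width: 44.7
grasp_force: 0.0
```

Emit:
{"op": "carry_out", "data": {"slide": [[0,0,0],[0,0,0],[0,0,0],[0,0,0],[0,0,0],[0,0,0],[0,0,0]], "roll": [-10,-20,-30,-40,-50,-60,-62], "claw": [0.045,0.045,0.045,0.045,0.045,0.045,0.045]}}

```text
clock: 19.4
position: [466.0, 210.4, 415.1]
ee_rot: [0.945, -0.326, -0.0, -0.0]
contact_force: [0.8, -0.2, -0.4]
gripper_width: 45.2
grasp_force: 0.0
```

Run:
```python
from h import *
go(466,210.5,106,232)
for n in("side","top"):
    p=get_image(n);C=cloud(p).reshape(-1,3)
    q=C[(C[:,2]>173)&(C[:,2]<190)&(np.hypot(C[:,0]-569,C[:,1]-131)<22)];print(n,"bar top",len(q),np.round(q.mean(0),1) if len(q) else "",np.round(np.percentile(q[:,2],[50,95]),1) if len(q) else "")
    q=C[(C[:,2]>112)&(C[:,2]<130)&(np.hypot(C[:,0]-466,C[:,1]-210)<28)];print("knob",len(q),np.round((q.min(0)+q.max(0))/2,1) if len(q) else "")
    if n=="side": save("rel",p["img"][90:290,100:340],3)
```

```text
t 19.40 grasp [465.9 210.4 260.4] yaw -128.01 tilt [-0.0001  0.0001] F [ 0.8 -0.2 -0.4] w 45.2 j6 0.17
 slide [0.0, -0.0001, 0.1544] roll -0.0
side bar top 85 [568.2 135.6 180.5] [181.3 185.2]
knob 107 [466.5 211.5 118.7]
top bar top 80 [571.1 131.9 182.6] [183.  185.2]
knob 45 [469.7 206.9 118.2]
```

View pics/rel.png

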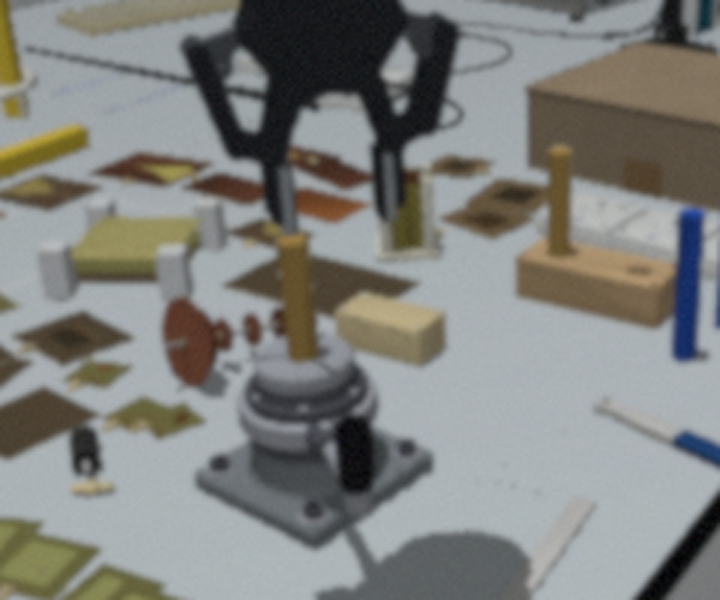

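Emit:
{"op": "carry_out", "data": {"slide": [[0,0,0.05],[0,0,0.1],[0,0,0.135],[0,0,0.154],[0,0,0.154],[0,0,0.154],[0,0,0.154]], "roll": [0,0,0,0,0,0,0], "claw": [0.045,0.045,0.045,0.045,0.035,0.03,0.03]}}

```text
clock: 20.38
position: [466.3, 210.6, 262.4]
ee_rot: [0.945, -0.326, 0.001, -0.001]
contact_force: [0.6, 0.5, -1.0]
gripper_width: 30.0
grasp_force: 0.0
```

Run:
```python
from h import *
go(466,210.5,106,232)
s=read_state();R=Ro.from_quat(s["ee_rot"]).as_matrix();g=s["position"]+R[:,2]*grip_point_offset
c=np.array([569.2,130.9]);d=g[:2]-c;r=np.hypot(*d);a0=np.degrees(np.arctan2(d[1],d[0]));print(r,a0)
def arc(A):
    for a in A:
        t=np.radians(a0+a);w=np.r_[c+130*np.array([np.cos(t),np.sin(t)]),106]-g
        print(a,np.round(R.T@w/1000,4).tolist())
arc(range(0,81,8))
```

```text
t 20.38 grasp [466.6 210.9 107.7] yaw -128.02 tilt [0.002  0.0017] F [ 0.6  0.5 -1. ] w 30.0 j6 0.17
 slide [-0.0003, 0.0007, 0.0017] roll -0.0
130.06358254016934 142.06976709370295
0 [0.0001, 0.0, 0.0017]
8 [0.0014, 0.0181, 0.0017]
16 [0.0052, 0.0358, 0.0016]
24 [0.0114, 0.0529, 0.0016]
32 [0.0199, 0.0689, 0.0015]
40 [0.0306, 0.0835, 0.0015]
48 [0.0432, 0.0965, 0.0015]
56 [0.0575, 0.1077, 0.0015]
64 [0.0733, 0.1167, 0.0015]
72 [0.0901, 0.1235, 0.0014]
80 [0.1077, 0.1279, 0.0014]
```

Emit:
{"op": "carry_out", "data": {"slide": [[0.0005,0.009,0],[0.0014,0.018,0],[0.0052,0.036,0],[0.0114,0.053,0],[0.02,0.069,0],[0.0306,0.0835,0],[0.0432,0.0965,0],[0.0575,0.1077,0]], "roll": [-4,-8,-16,-24,-32,-40,-48,-56], "claw": [0.03,0.03,0.03,0.03,0.03,0.03,0.03,0.03]}}

```text
clock: 21.38
position: [445.8, 90.7, 262.9]
ee_rot: [0.987, 0.159, 0.003, -0.002]
contact_force: [0.4, 5.3, 0.6]
gripper_width: 30.1
grasp_force: 2.4
```

```bash
cat > arc.py <<'E'
from h import *
import sys
go(466,210.5,106,None)
s=read_state();R=Ro.from_quat(s["ee_rot"]).as_matrix();g=s["position"]+R[:,2]*grip_point_offset
c=np.array([569.2,130.9]);d=g[:2]-c;print("r %.1f angle %.1f"%(np.hypot(*d),np.degrees(np.arctan2(d[1],d[0]))%360-142), "Ftan,rad (tool y,x)",np.round(R.T@s["contact_force"],1))
a0=np.degrees(np.arctan2(d[1],d[0]))
for a in(3,6,9,12,15,18):
    t=np.radians(a0+a);w=np.r_[c+130*np.array([np.cos(t),np.sin(t)]),g[2]]-g
    print(a,np.round(R.T@w/1000,4).tolist())
E
python3 arc.py
```

```text
t 21.38 grasp [446.7  91.4 108.2] yaw -71.72 tilt [0.0055 0.0042] F [0.4 5.3 0.6] w 30.1 j6 1.33
 slide [0.0557, -0.1071, 0.0028] roll 0.0
r 128.8 angle 55.9 Ftan,rad (tool y,x) [ 2.  -4.9 -0.6]
3 [-0.0011, 0.0068, -0.0]
6 [-0.0006, 0.0136, -0.0]
9 [0.0002, 0.0203, -0.0]
12 [0.0014, 0.027, -0.0001]
15 [0.003, 0.0337, -0.0001]
18 [0.0048, 0.0402, -0.0001]
```

Emit:
{"op": "carry_out", "data": {"slide": [[-0.001,0.007,0],[-0.0005,0.0135,0],[0,0.02,0],[0.001,0.027,0],[0.002,0.03,0],[0.002,0.03,0]], "roll": [-3,-6,-9,-12,-13.5,-13.5], "claw": [0.03,0.03,0.03,0.03,0.03,0.03]}}

```text
clock: 22.12
position: [456.3, 62.3, 261.8]
ee_rot: [0.963, 0.271, 0.001, -0.0]
contact_force: [0.8, 1.7, -0.1]
gripper_width: 29.9
grasp_force: 0.7
```

```bash
python3 arc.py
```

```text
t 22.12 grasp [456.5  62.4 107.1] yaw -58.54 tilt [0.0012 0.0006] F [ 0.8  1.7 -0.1] w 29.9 j6 1.63
 slide [0.0854, -0.1214, 0.0012] roll 0.0
r 131.9 angle 69.3 Ftan,rad (tool y,x) [ 1.5 -1.   0.1]
3 [0.0021, 0.0068, 0.0]
6 [0.0026, 0.0136, 0.0]
9 [0.0034, 0.0203, 0.0]
12 [0.0047, 0.027, 0.0]
15 [0.0062, 0.0337, 0.0]
18 [0.0082, 0.0402, 0.0]
```

Emit:
{"op": "carry_out", "data": {"slide": [[0.0005,0.0015,0],[0.001,0.003,0],[0.001,0.0045,0],[0.001,0.0045,0]], "roll": [-0.7,-1.3,-2,-2], "claw": [0.03,0.03,0.03,0.03]}}

```text
clock: 22.62
position: [459.0, 58.6, 261.0]
ee_rot: [0.958, 0.288, -0.001, 0.0]
contact_force: [-3.2, 2.0, 2.1]
gripper_width: 29.9
grasp_force: 1.8
```

```bash
python3 arc.py
```

```text
t 22.62 grasp [458.8  58.5 106.3] yaw -56.51 tilt [-0.0014 -0.0006] F [-3.2  2.   2.1] w 29.9 j6 1.68
 slide [0.0899, -0.1228, 0.0002] roll 0.0
r 132.0 angle 71.3 Ftan,rad (tool y,x) [-1.6 -3.5 -2.1]
3 [0.0022, 0.0068, -0.0]
6 [0.0027, 0.0136, -0.0]
9 [0.0035, 0.0204, -0.0]
12 [0.0048, 0.027, -0.0]
15 [0.0063, 0.0337, -0.0]
18 [0.0082, 0.0402, -0.0]
```

Emit:
{"op": "carry_out", "data": {"slide": [[0.0005,0.001,0],[0.0005,0.002,0],[0.001,0.003,0],[0.001,0.003,0]], "roll": [0,-1,-1,-1], "claw": [0.03,0.03,0.03,0.03]}}

```text
clock: 23.12
position: [461.0, 56.7, 260.8]
ee_rot: [0.955, 0.296, -0.002, -0.0]
contact_force: [-5.2, 3.7, 2.4]
gripper_width: 30.1
grasp_force: 3.4
```

```bash
python3 arc.py
```

```text
t 23.12 grasp [460.6  56.6 106.1] yaw -55.53 tilt [-0.003  -0.0005] F [-5.2  3.7  2.4] w 30.1 j6 1.70
 slide [0.0916, -0.1238, -0.0] roll 0.0
r 131.6 angle 72.4 Ftan,rad (tool y,x) [-2.2 -6.  -2.4]
3 [0.0018, 0.0068, -0.0]
6 [0.0023, 0.0136, -0.0]
9 [0.0032, 0.0203, -0.0]
12 [0.0044, 0.027, -0.0]
15 [0.006, 0.0337, -0.0001]
18 [0.0079, 0.0402, -0.0001]
```

Emit:
{"op": "carry_out", "data": {"slide": [[0,0.001,0],[0,0.002,0],[0,0.003,0],[0,0.003,0]], "roll": [0,0,0,0], "claw": [0.03,0.03,0.03,0.03]}}

```text
clock: 23.62
position: [461.6, 55.6, 260.7]
ee_rot: [0.955, 0.296, -0.002, -0.002]
contact_force: [-14.5, 15.2, 7.4]
gripper_width: 29.9
grasp_force: 10.4
```

```bash
python3 arc.py
```

```text
t 23.62 grasp [460.9  55.9 106. ] yaw -55.57 tilt [-0.005   0.0022] F [-14.5  15.2   7.4] w 29.9 j6 1.71
 slide [0.0916, -0.1246, 0.0003] roll 0.0
r 131.7 angle 72.7 Ftan,rad (tool y,x) [ -3.4 -20.7  -7.3]
3 [0.0019, 0.0068, -0.0]
6 [0.0025, 0.0136, -0.0001]
9 [0.0034, 0.0203, -0.0001]
12 [0.0047, 0.027, -0.0001]
15 [0.0063, 0.0336, -0.0002]
18 [0.0083, 0.0401, -0.0002]
```

Emit:
{"op": "carry_out", "data": {"slide": [[0,-0.004,0],[0,-0.007,0],[0,-0.007,0],[0,-0.007,0],[0,-0.007,-0.03],[0,-0.007,-0.08],[0,-0.007,-0.13],[0,-0.007,-0.17]], "roll": [0,0,0,0,0,0,0,0], "claw": [0.03,0.04,0.045,0.045,0.045,0.045,0.045,0.045]}}

```text
clock: 24.62
position: [459.6, 59.8, 433.5]
ee_rot: [0.955, 0.296, 0.001, 0.0]
contact_force: [0.7, 0.5, -0.0]
gripper_width: 45.0
grasp_force: 0.0
```

Run:
```python
from h import *
go(460,60,300)
for n in("side","top"):
    p=get_image(n);C=cloud(p).reshape(-1,3)
    q=C[(C[:,2]>173)&(C[:,2]<190)&(np.hypot(C[:,0]-569,C[:,1]-131)<22)];print(n,"bar top",len(q),np.round(np.percentile(q[:,2],[50,95]),1) if len(q) else "")
    q=C[(C[:,2]>112)&(C[:,2]<128)&(np.hypot(C[:,0]-460,C[:,1]-63)<30)]
    if len(q):
        m=(q.min(0)+q.max(0))/2;print("knob",len(q),np.round(m,1),"angle %.1f"%(np.degrees(np.arctan2(m[1]-130.9,m[0]-569.2))%360-142))
    if n=="side": save("end",p["img"][60:300,90:350],2.3)
```

```text
t 24.62 grasp [459.9  59.9 278.8] yaw -55.53 tilt [0.0023 0.0007] F [ 0.7  0.5 -0. ] w 45.0 j6 1.69
 slide [0.0001, -0.0, -0.0212] roll 0.0
side bar top 86 [181.5 185.4]
knob 83 [460.3  65.3 118.3] angle 69.1
top bar top 0 
knob 1 [452.3  58.2 113.8] angle 69.9
```

View pics/end.png

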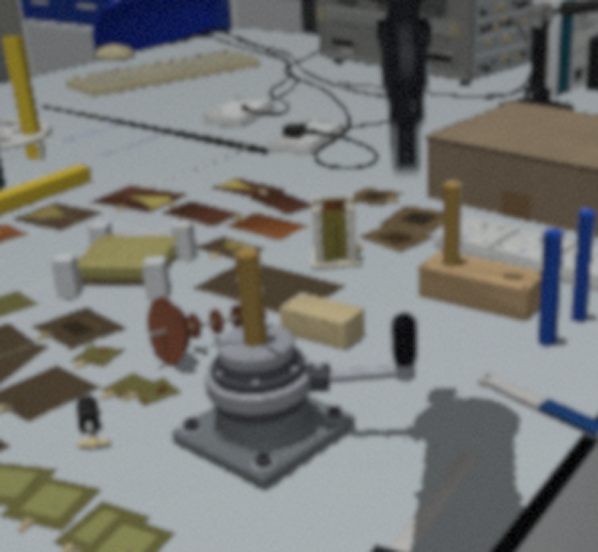

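The picture shows the bar upright in the collet at (250, 300), the lever swung about 69° to its end with the knob at (404, 340), and the gripper clear above. The round bar and the blue look-alikes are where they were.

```bash
python3 -c "
from bench import job_done; print(job_done())"
```

```text
the job is handed in; nothing more can be done
None
```

The hex bar is seated on the depth stop with about 14 N of lean, which did not shift the stop; I then let go of it and swung the lever to its closed end (about 69°), and the job is handed in at about 25 s.

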